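# Unlock the tool rack and take out the desoldering pump

## Task

The retaining bar with the orange handle locks three hand tools in the black rack on the repair bench. Lift the bar straight up out of its two open brackets and lay it flat on the green mat, handle up; then take the blue desoldering pump out of the rack and lay it flat in the white tray. Set both down gently, without dropping them.

Things in the scene. Friction and masses are not known exactly. Their poses are not given: they have to be found in the camera images.
- bar: Steel bar 14 x 260 x 14 mm (x, y, z), 0.18 kg; orange handle at its middle, 16 (x) x 40 (y) mm, rising from the bar to 50 mm above its underside. Origin: middle of underside; y along the bar, z up. At the start it lies in two upward-open brackets (20 mm wide, walls 13 mm high, 115 mm either side of the rack's middle), underside 58 mm above the bench, 3 mm above the three tools.
- pump: Blue barrel, 20 mm diameter, 150 long, 0.07 kg; white nozzle to x=+100, black cap to x=-119, 21 mm square collar. Origin: on axis, mid-barrel; x along it. Starts level in any of 3 rack lanes 64 mm apart (others: red screwdriver, yellow penlight, as thick), axis 45 mm over bench, 35 over rack base; in 14 mm deep slots of two combs at x=+-55 (98 mm free between): grip mid-barrel, lift straight up.
- mat: Flat green mat, 300 x 220 x 3 mm (x, y, z), fixed to the bench, on the left or right of the rack. Origin: centre of its underside, on the bench; z is up.
- tray: White open tray, 280 x 140 x 30 mm (x, y, z) outside, walls and floor 5 mm thick, fixed to the bench, on the other side of the rack from the mat. Origin: centre of its underside, on the bench; z is up.
There are look-alikes about, which are no part of the job. Leave any pink look-alike of the pump alone.

How it is judged:
By the outcome, as a careful person would: the job done as asked, in the order asked, and still so for the second after the job is handed in, with the robot touching nothing.
It also fails if it takes over 64 s, if anything falls off the work surface, if the arm or the gripper's body presses on something with over 40 N, if the wrist force passes 120 N, or if a joint passes its speed limit or range.

## Robot

A 6-joint arm with a two-finger parallel gripper is mounted at the origin on the work surface. World frame = base frame: x ahead of the robot, y to its left, z up, the work surface at z = 0. Lengths are in m, angles in rad, forces in N, time in s.
With the tool pointing down it reaches from about 0.4 to 0.825 m from the base axis. Payload 7 kg.
Tool frame: the origin (TCP) lies midway between the tips of the shut fingers; the grasp point (between the pads) lies hold_point_z behind it (hold_point_z is the distance from the TCP to the grasp point, in m); z points along the fingers, y is the line along which they close (so a half turn about z gives the same grasp; the last joint's range is limited). The gripper opens to 88 mm and grips with 3 to 60 N. Pads are 19 mm wide; open, the fingers measure 130 mm over their backs; the gripper's body (78 mm by 193 mm) begins 47 mm behind the grasp point.
Start: joints at [-1.015, 0.359, 0.012, 0, -1.224, -0.288], TCP at [0.179, -0.651, 0.227] pointing down, gripper open.
Joint ranges: [-3.07, 3.07], [-1.43, 2.12], [-1.02, 1.25], [-3.03, 1.67], [-3.05, -0], [-3.03, 3.03]. Speed limits (rad/s): [2.39, 2.39, 3.01, 3.14, 3.14, 3.14].

## Interface

Orientations are given as [roll, pitch, yaw] about the fixed x, y, z axes, in that order (R = Rz(yaw) Ry(pitch) Rx(roll)).
In Python, from station import * gives the robot as it stands.
- The arm moves only by the tool apply_moves, never from a script. Its argument "steps" is a list of rows, each an object with "translation": the shift along the world's x, y, z scaled (see below), a list of three; "rotation": the turn, a rotation vector about the world's x, y, z scaled (see below), a list of three. A call has exactly 10 rows; each row is the pose to reach, as a shift and turn from the pose commanded when the call began; what a row does not reach only later rows make up. The controller multiplies each number of a shift by 250 mm and each number of a turn by 30 degrees. A row lasts 1/12 s, in which the tool goes at most 41.7 mm and 7.16 degrees, less where a joint would pass 70% of its speed; a pose out of reach is approached as far as the arm can. A call with a number of a shift or a turn outside -1 to 1 is refused whole. A call with a gripper value outside its range is refused whole. "jaw" is the closure, from -1 (fully open) to 1 (shut), so that 0 is half open, set as the call begins (left out, the last holds). The fingers move at their own pace and stop on an object; "newtons" is the grip in N (left out, the last holds). Time passes only in rows, so rows that repeat a pose let the fingers close, or fill a call up. It gives the time, the measured TCP pose, the force, the opening and the grip force at its end, in the units of the state.
- get_state(): the state, without advancing time (a new reading comes with each control period).
- grab_frame(name): name is "side" or "top" or "wrist"; returns the picture (420x560x3 uint8, blue, green, red); there is no depth.
- camera_model(name): a dict with "fx", "fy", "cx", "cy" (pixels), "xyz" and "rotation" of the camera in the world. Camera axes: x right, y down, z forward; pixel columns grow to the right and rows downward; lengths in m; the calibration is good to about 2 mm. The wrist camera is an equidistant fisheye: a pixel r from the principal point sees the ray r / f radians off the axis. A picture is of the moment at which its call begins: read the wrist's pose just before it. camera_model takes no time and is no camera call; for the wrist camera it gives the pose at the moment of the call.
- job_done(): hands the job in; it is judged then, once.
The state is a dict: "t": time; "q": joint angles; "qd": joint speeds; "joint_efforts": joint torques, N m; "eef_pos": TCP position; "ee_rot": TCP orientation; "force": force on the tool from outside, world axes, zero at the start; "moment": the same for the moment, N m; "width": finger opening in m; "gripper_force": force on a finger pad.
Only numpy, scipy, OpenCV 4.12 (cv2) and the standard library are available. Lean on these libraries where they do the work, as an engineer would, in place of code of your own. Each camera call takes 0.05 s, during which the arm holds its last target. There are 200 camera calls.

## Working session

There is one attempt and no reset: what is moved stays moved. The work goes in short steps, Python scripts to look and compute and a tool call to move; the robot and the scene stay as the last step left them, time stands still between calls to the robot, and variables do not carry over. Pictures are saved under pics/ and viewed, at most 10 in all, crops included, and the job is handed in when it is done.

Besides the shell and the picture viewer there is one more tool, called after "Call:" in YAML: its name, and indented under it one key for each argument. apply_moves: Moves the arm, as the interface text tells. Shifts and turns lie within -1 to 1; 1 stands for 250 mm of shift or 30 degrees of turn. Its arguments: {"type":"object","properties":{"steps":{"type":"array"},"jaw":{"type":"number"},"newtons":{"type":"number"}},"required":["steps"]}

```bash
mkdir -p pics; python3 - <<'E'
from station import *
import cv2,numpy as np
a=grab_frame("top");b=grab_frame("side")
cv2.imwrite("pics/top.png",a);cv2.imwrite("pics/side.png",b)
s=get_state()
print({k:np.round(v,3) for k,v in s.items()})
for n in("top","side"):print(camera_model(n))
print([n for n in dir() if 'hold' in n])
E
```

```text
{'t': np.float64(0.1), 'q': array([-1.015,  0.359,  0.011, -0.   , -1.224, -0.288]), 'qd': array([ 0.001, -0.003,  0.003,  0.001,  0.002,  0.001]), 'joint_efforts': array([-2.0000e-03, -5.8416e+01,  2.9375e+01,  7.0160e+00,  1.0000e-02,
       -0.0000e+00]), 'eef_pos': array([ 0.178, -0.651,  0.226]), 'ee_rot': array([ 3.14 , -0.   , -2.874]), 'force': array([ 0.001, -0.005, -0.687]), 'moment': array([ 0.021, -0.032, -0.032]), 'gripper_force': np.float64(0.0), 'width': np.float64(0.088)}
{'fx': 544.1071213037558, 'fy': 544.1071213037558, 'cx': 280.593266401909, 'cy': 211.30822872859298, 'xyz': array([ 0.28876321, -0.00340857,  1.32544256]), 'rotation': array([-3.03881273e+00,  2.88101286e-03, -1.56807032e+00])}
{'fx': 379.48472469441623, 'fy': 379.48472469441623, 'cx': 276.42766997257604, 'cy': 213.65820981718525, 'xyz': array([0.19219697, 0.58448913, 0.63491247]), 'rotation': array([-2.31693851,  0.00701579, -2.83531303])}
['hold_point_z']
```

View pics/top.png

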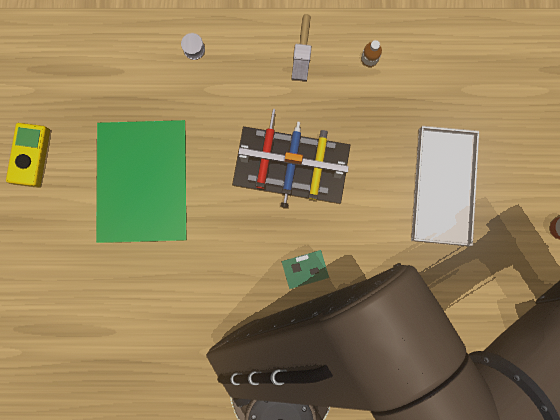

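View pics/side.png

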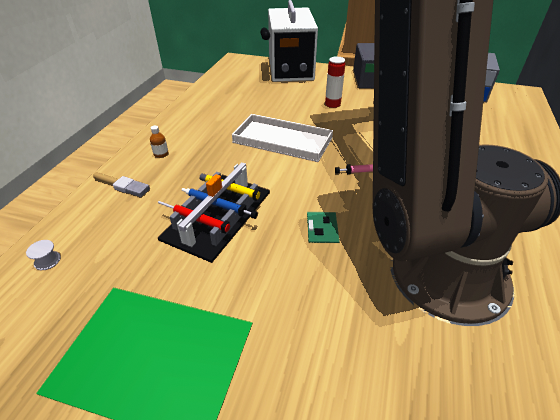

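The top view shows the orange handle at (293,157), with the blue pump in the middle lane running from (297,125) to (285,205). The red screwdriver is at (268,150) and the yellow penlight at (317,165). The mat is at (141,181) and the tray at (447,185). In the side view, the pink look-alike lies on the bench at (355,170), and a green circuit board could be mistaken for the mat (top view (305,268)).

I could confuse the pump with the red, yellow or pink tool, and the mat with the circuit board. I choose the blue pump in the middle lane and the large mat on the left.

```bash
cat > h.py <<'E'
from station import *
import cv2,numpy as np
from scipy.spatial.transform import Rotation as R
def proj(n,uv,z,m=None):
    m=m or camera_model(n);uv=np.atleast_2d(uv).astype(float)
    d=np.c_[(uv[:,0]-m['cx'])/m['fx'],(uv[:,1]-m['cy'])/m['fy'],np.ones(len(uv))]
    if n=='wrist':
        r=np.hypot(d[:,0],d[:,1]);d=np.c_[d[:,:2]*(np.sin(r)/np.maximum(r,1e-9))[:,None],np.cos(r)]
    d=R.from_euler('xyz',m['rotation']).apply(d)
    return m['xyz']+d*((z-m['xyz'][2])/d[:,2])[:,None]
def seg(a,lo,hi,box=None):
    k=cv2.inRange(cv2.cvtColor(a,cv2.COLOR_BGR2HSV),lo,hi)
    if box is not None:
        x0,y0,x1,y1=box;z=np.zeros_like(k);z[y0:y1,x0:x1]=k[y0:y1,x0:x1];k=z
    k=cv2.morphologyEx(k,cv2.MORPH_OPEN,np.ones((2,2),np.uint8))
    ys,xs=np.nonzero(k);return np.c_[xs,ys].astype(np.float32)
E
python3 - <<'E'
from h import *
a=cv2.imread("pics/top.png");print("hold",hold_point_z)
def rep(nm,lo,hi,box,z):
    p=seg(a,lo,hi,box);w=proj("top",p,z)[:,:2].astype(np.float32)
    r=cv2.minAreaRect(w);b=cv2.boxPoints(r)
    print(nm,len(p),p.mean(0).round(1),w.mean(0).round(4),"rect",np.round(r[0],4),np.round(r[1],4),r[2]);return w,b
rep("mat",(50,100,50),(80,255,255),(80,100,200,260),.003)
rep("handle",(8,180,120),(20,255,255),(280,145,308,168),.108)
w,_=rep("pump",(105,120,50),(130,255,255),(275,120,310,205),.05)
c=np.linalg.svd(w-w.mean(0),full_matrices=False)[2][0];print("pump yaw",np.degrees(np.arctan2(c[1],c[0])))
rep("tray",(0,0,120),(180,45,255),(405,120,485,250),.03)
print("tray corners", proj("top",[(421,127),(479,130),(472,245),(413,241)],.03)[:,:2].round(3))
w=proj("top",[(243,151),(346,169)],.072);print("bar ends",w[:,:2].round(4))
c=cv2.resize(a[110:220,220:365],None,fx=5,fy=5,interpolation=cv2.INTER_CUBIC);cv2.imwrite("pics/c1.png",c)
E
```

```text
hold 0.0188
mat 10623 [141.9 182.2] [0.4969 0.3421] rect [0.4984 0.342 ] [0.298 0.218] 1.7849528789520264
handle 115 [294.6 157.7] [ 0.5369 -0.031 ] rect [ 0.5372 -0.0304] [0.0392 0.0155] 79.66310119628906
pump 238 [292.7 160.4] [ 0.5424 -0.0279] rect [ 0.5412 -0.0276] [0.0141 0.139 ] 80.13562774658203
pump yaw 170.19788
tray 6261 [446.  187.1] [ 0.4822 -0.3966] rect [ 0.485 -0.4  ] [0.1392 0.2791] 84.81888580322266
tray corners [[ 0.629 -0.34 ]
 [ 0.622 -0.481]
 [ 0.343 -0.454]
 [ 0.352 -0.314]]
bar ends [[ 0.5599  0.089 ]
 [ 0.5177 -0.1518]]
```

View pics/c1.png

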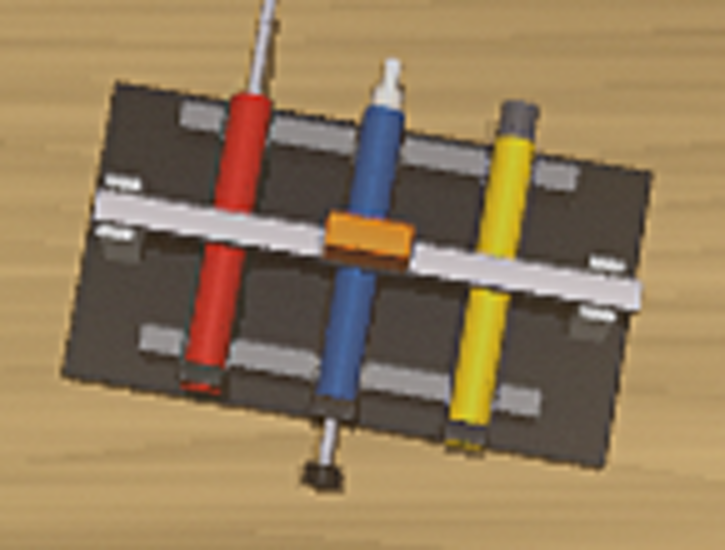

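The crop confirms the choice: the blue barrel with white nozzle and black plunger is in the middle lane, under the orange handle. The rack yaw is about -9.9° and the sizes match: mat 298x218, tray 279x139, handle 39x15.5 mm. I'll now move above the handle.

Call:
apply_moves:
  steps:
    - {"translation": [0.05, 0.08, 0], "rotation": [0, 0, 0.08]}
    - {"translation": [0.1, 0.18, 0], "rotation": [0, 0, 0.18]}
    - {"translation": [0.2, 0.3, 0], "rotation": [0, 0, 0.3]}
    - {"translation": [0.28, 0.44, 0], "rotation": [0, 0, 0.44]}
    - {"translation": [0.36, 0.58, 0], "rotation": [0, 0, 0.58]}
    - {"translation": [0.43, 0.72, 0], "rotation": [0, 0, 0.7]}
    - {"translation": [0.5, 0.85, 0], "rotation": [0, 0, 0.82]}
    - {"translation": [0.56, 0.95, 0], "rotation": [0, 0, 0.92]}
    - {"translation": [0.58, 1, 0], "rotation": [0, 0, 0.98]}
    - {"translation": [0.58, 1, 0], "rotation": [0, 0, 1]}
  jaw: -1

```text
t: 0.93
eef_pos: [0.3246, -0.3986, 0.2267]
ee_rot: [-3.141, 0.001, -2.345]
force: [0.1, -0.6, -0.6]
width: 0.0878
gripper_force: 0.0
```

Call:
apply_moves:
  steps:
    - {"translation": [0.05, 0.08, 0], "rotation": [0, 0, 0.08]}
    - {"translation": [0.1, 0.18, 0], "rotation": [0, 0, 0.18]}
    - {"translation": [0.2, 0.3, 0], "rotation": [0, 0, 0.3]}
    - {"translation": [0.28, 0.44, 0], "rotation": [0, 0, 0.44]}
    - {"translation": [0.36, 0.58, 0], "rotation": [0, 0, 0.58]}
    - {"translation": [0.43, 0.72, 0], "rotation": [0, 0, 0.7]}
    - {"translation": [0.5, 0.85, 0], "rotation": [0, 0, 0.82]}
    - {"translation": [0.56, 0.95, 0], "rotation": [0, 0, 0.92]}
    - {"translation": [0.58, 1, 0], "rotation": [0, 0, 0.98]}
    - {"translation": [0.58, 1, 0], "rotation": [0, 0, 1]}

```text
t: 1.77
eef_pos: [0.4697, -0.1491, 0.2263]
ee_rot: [3.141, 0.0, -1.823]
force: [0.8, 0.3, 0.5]
width: 0.0876
gripper_force: 0.0
```

Call:
apply_moves:
  steps:
    - {"translation": [0.03, 0.05, 0], "rotation": [0, 0, 0.02]}
    - {"translation": [0.06, 0.1, 0], "rotation": [0, 0, 0.04]}
    - {"translation": [0.1, 0.18, 0], "rotation": [0, 0, 0.06]}
    - {"translation": [0.14, 0.26, 0], "rotation": [0, 0, 0.08]}
    - {"translation": [0.18, 0.34, 0], "rotation": [0, 0, 0.1]}
    - {"translation": [0.22, 0.4, 0], "rotation": [0, 0, 0.12]}
    - {"translation": [0.25, 0.45, 0], "rotation": [0, 0, 0.14]}
    - {"translation": [0.27, 0.48, 0], "rotation": [0, 0, 0.16]}
    - {"translation": [0.27, 0.48, 0], "rotation": [0, 0, 0.16]}
    - {"translation": [0.27, 0.48, 0], "rotation": [0, 0, 0.16]}

```text
t: 2.6
eef_pos: [0.5361, -0.031, 0.2262]
ee_rot: [3.141, -0.0, -1.743]
force: [0.8, -0.2, 0.3]
width: 0.0876
gripper_force: 0.0
```

```bash
python3 - <<'E'
from h import *
m=camera_model("wrist");s=get_state();a=grab_frame("wrist");cv2.imwrite("pics/w1.png",a)
print(s['t'],s['eef_pos'].round(4),np.degrees(s['ee_rot']).round(2),s['q'].round(2),m)
E
```

```text
2.6 [ 0.5361 -0.031   0.2262] [ 1.7996e+02 -2.0000e-02 -9.9840e+01] [ 0.31  0.13 -0.29 -0.   -1.15 -0.48] {'fx': 325.19226210127806, 'fy': 325.19226210127806, 'cx': 279.8833748369116, 'cy': 211.442258001092, 'xyz': array([ 0.52265884, -0.10389282,  0.38418905]), 'rotation': array([ 2.86455737e+00, -8.93906406e-04,  2.96872573e+00])}
```

View pics/w1.png

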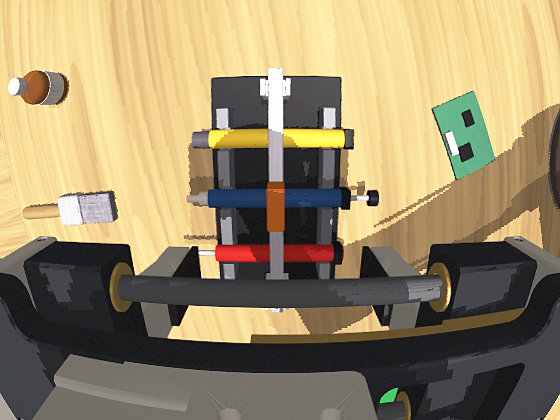

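The wrist view shows the handle at about (276,206) over the blue pump, with yellow at (275,139) and red at (275,253). I'll refine these positions.

```bash
python3 - <<'E'
from h import *
m=camera_model("wrist");a=cv2.imread("pics/w1.png")
def P(nm,uv,z):
    w=proj("wrist",uv,z,m)[:,:2];print(nm,len(w),w.mean(0).round(4));return w.astype(np.float32)
w=P("handle",seg(a,(5,150,100),(18,255,255),(262,175,290,240)),.108);print(cv2.minAreaRect(w))
p=seg(a,(100,120,40),(130,255,255),(200,185,345,215));w=P("pump",p,.05);print(cv2.minAreaRect(w))
for z,q in((.108,[(268,182),(284,183),(267,231),(283,231)]),(.072,[(275,69),(275,240)])):print(proj("wrist",q,z,m)[:,:2].round(4).tolist())
E
```

```text
handle 863 [ 0.5383 -0.0306]
((0.5381514430046082, -0.03040008619427681), (0.044814933091402054, 0.015296168625354767), 80.01990509033203)
pump 2068 [ 0.5409 -0.0253]
((0.5409352779388428, -0.02491549775004387), (0.019894227385520935, 0.14332681894302368), 80.043212890625)
[[0.5413, -0.0546], [0.5278, -0.0513], [0.5503, -0.0107], [0.5361, -0.0083]]
[[0.5179, -0.1549], [0.5476, 0.0125]]
```

Call:
apply_moves:
  steps:
    - {"translation": [0.01, 0, -0.05], "rotation": [0, 0, 0]}
    - {"translation": [0.01, 0, -0.12], "rotation": [0, 0, 0]}
    - {"translation": [0.01, 0, -0.2], "rotation": [0, 0, 0]}
    - {"translation": [0.01, 0, -0.28], "rotation": [0, 0, 0]}
    - {"translation": [0.01, 0, -0.36], "rotation": [0, 0, 0]}
    - {"translation": [0.01, 0, -0.44], "rotation": [0, 0, 0]}
    - {"translation": [0.01, 0, -0.51], "rotation": [0, 0, 0]}
    - {"translation": [0.01, 0, -0.56], "rotation": [0, 0, 0]}
    - {"translation": [0.01, 0, -0.6], "rotation": [0, 0, 0]}
    - {"translation": [0.01, 0, -0.6], "rotation": [0, 0, 0]}
  newtons: 30

```text
t: 3.48
eef_pos: [0.5371, -0.0318, 0.0748]
ee_rot: [3.139, -0.001, -1.744]
force: [-0.5, 0.3, 0.3]
width: 0.0878
gripper_force: 0.0
```

Call:
apply_moves:
  steps:
    - {"translation": [0, 0, 0], "rotation": [0, 0, 0]}
    - {"translation": [0, 0, 0], "rotation": [0, 0, 0]}
    - {"translation": [0, 0, 0], "rotation": [0, 0, 0]}
    - {"translation": [0, 0, 0], "rotation": [0, 0, 0]}
    - {"translation": [0, 0, 0], "rotation": [0, 0, 0]}
    - {"translation": [0, 0, 0], "rotation": [0, 0, 0]}
    - {"translation": [0, 0, 0], "rotation": [0, 0, 0]}
    - {"translation": [0, 0, 0], "rotation": [0, 0, 0]}
    - {"translation": [0, 0, 0], "rotation": [0, 0, 0]}
    - {"translation": [0, 0, 0], "rotation": [0, 0, 0]}
  jaw: 1
  newtons: 30

```text
t: 4.32
eef_pos: [0.5386, -0.0309, 0.0765]
ee_rot: [3.142, -0.0, -1.743]
force: [0.8, -0.3, 0.1]
width: 0.0264
gripper_force: 0.0
```

Still closing; wait a little more, then a slow lift.

Call:
apply_moves:
  steps:
    - {"translation": [0, 0, 0], "rotation": [0, 0, 0]}
    - {"translation": [0, 0, 0], "rotation": [0, 0, 0]}
    - {"translation": [0, 0, 0], "rotation": [0, 0, 0]}
    - {"translation": [0, 0, 0], "rotation": [0, 0, 0]}
    - {"translation": [0, 0, 0], "rotation": [0, 0, 0]}
    - {"translation": [0, 0, 0], "rotation": [0, 0, 0]}
    - {"translation": [0, 0, 0], "rotation": [0, 0, 0]}
    - {"translation": [0, 0, 0], "rotation": [0, 0, 0]}
    - {"translation": [0, 0, 0], "rotation": [0, 0, 0]}
    - {"translation": [0, 0, 0], "rotation": [0, 0, 0]}

```text
t: 5.15
eef_pos: [0.5387, -0.0309, 0.0766]
ee_rot: [-3.141, 0.0, -1.743]
force: [1.2, 0.5, -0.6]
width: 0.0152
gripper_force: 30.0
```

Call:
apply_moves:
  steps:
    - {"translation": [0, 0, 0.01], "rotation": [0, 0, 0]}
    - {"translation": [0, 0, 0.03], "rotation": [0, 0, 0]}
    - {"translation": [0, 0, 0.05], "rotation": [0, 0, 0]}
    - {"translation": [0, 0, 0.08], "rotation": [0, 0, 0]}
    - {"translation": [0, 0, 0.12], "rotation": [0, 0, 0]}
    - {"translation": [0, 0, 0.17], "rotation": [0, 0, 0]}
    - {"translation": [0, 0, 0.22], "rotation": [0, 0, 0]}
    - {"translation": [0, 0, 0.26], "rotation": [0, 0, 0]}
    - {"translation": [0, 0, 0.28], "rotation": [0, 0, 0]}
    - {"translation": [0, 0, 0.28], "rotation": [0, 0, 0]}

```text
t: 5.98
eef_pos: [0.5394, -0.0308, 0.1483]
ee_rot: [-3.139, 0.001, -1.743]
force: [0.3, 0.1, -1.4]
width: 0.016
gripper_force: 30.0
```

Call:
apply_moves:
  steps:
    - {"translation": [0, 0.01, 0.04], "rotation": [0, 0, -0.01]}
    - {"translation": [0, 0.03, 0.08], "rotation": [0, 0, -0.04]}
    - {"translation": [0, 0.06, 0.12], "rotation": [0, 0, -0.1]}
    - {"translation": [-0.01, 0.11, 0.15], "rotation": [0, 0, -0.18]}
    - {"translation": [-0.02, 0.17, 0.18], "rotation": [0, 0, -0.28]}
    - {"translation": [-0.02, 0.23, 0.2], "rotation": [0, 0, -0.39]}
    - {"translation": [-0.03, 0.3, 0.2], "rotation": [0, 0, -0.51]}
    - {"translation": [-0.04, 0.37, 0.2], "rotation": [0, 0, -0.63]}
    - {"translation": [-0.05, 0.44, 0.2], "rotation": [0, 0, -0.75]}
    - {"translation": [-0.06, 0.5, 0.2], "rotation": [0, 0, -0.87]}

```text
t: 6.82
eef_pos: [0.5231, 0.0951, 0.1965]
ee_rot: [3.141, -0.001, -2.202]
force: [0.9, -0.3, -2.0]
width: 0.0159
gripper_force: 30.0
```

Call:
apply_moves:
  steps:
    - {"translation": [-0.01, 0.07, 0], "rotation": [0, 0, -0.1]}
    - {"translation": [-0.01, 0.14, 0], "rotation": [0, 0, -0.2]}
    - {"translation": [-0.02, 0.21, 0], "rotation": [0, 0, -0.3]}
    - {"translation": [-0.02, 0.28, 0], "rotation": [0, 0, -0.4]}
    - {"translation": [-0.03, 0.35, 0], "rotation": [0, 0, -0.5]}
    - {"translation": [-0.04, 0.42, 0], "rotation": [0, 0, -0.6]}
    - {"translation": [-0.04, 0.49, 0], "rotation": [0, 0, -0.7]}
    - {"translation": [-0.05, 0.56, 0], "rotation": [0, 0, -0.8]}
    - {"translation": [-0.05, 0.63, 0], "rotation": [0, 0, -0.9]}
    - {"translation": [-0.06, 0.7, 0], "rotation": [0, 0, -1]}

```text
t: 7.65
eef_pos: [0.5083, 0.2699, 0.1964]
ee_rot: [-3.141, -0.001, -2.725]
force: [0.3, -0.3, -1.0]
width: 0.0161
gripper_force: 30.0
```

Call:
apply_moves:
  steps:
    - {"translation": [0, 0.06, 0], "rotation": [0, 0, -0.1]}
    - {"translation": [-0.01, 0.12, 0], "rotation": [0, 0, -0.2]}
    - {"translation": [-0.01, 0.17, -0.02], "rotation": [0, 0, -0.3]}
    - {"translation": [-0.02, 0.21, -0.06], "rotation": [0, 0, -0.4]}
    - {"translation": [-0.03, 0.25, -0.1], "rotation": [0, 0, -0.5]}
    - {"translation": [-0.04, 0.28, -0.16], "rotation": [0, 0, -0.6]}
    - {"translation": [-0.04, 0.29, -0.22], "rotation": [0, 0, -0.67]}
    - {"translation": [-0.04, 0.29, -0.28], "rotation": [0, 0, -0.72]}
    - {"translation": [-0.04, 0.29, -0.32], "rotation": [0, 0, -0.74]}
    - {"translation": [-0.04, 0.29, -0.34], "rotation": [0, 0, -0.74]}

```text
t: 8.48
eef_pos: [0.4978, 0.3409, 0.1098]
ee_rot: [-3.139, -0.002, -3.11]
force: [0.6, -0.1, -0.8]
width: 0.0156
gripper_force: 30.0
```

```bash
python3 - <<'E'
from h import *
s=get_state();a=grab_frame("side");cv2.imwrite("pics/s2.png",a)
print(s['t'],s['eef_pos'].round(4),np.degrees(s['ee_rot']).round(2),s['q'].round(2),s['force'],s['width'])
E
```

```text
8.4833 [0.4978 0.3409 0.1098] [-1.7987e+02 -1.2000e-01 -1.7817e+02] [ 0.92  0.34 -0.3  -0.   -0.93 -2.46] [ 0.616789   -0.08731152 -0.79253413] 0.015566424273246447
```

View pics/s2.png

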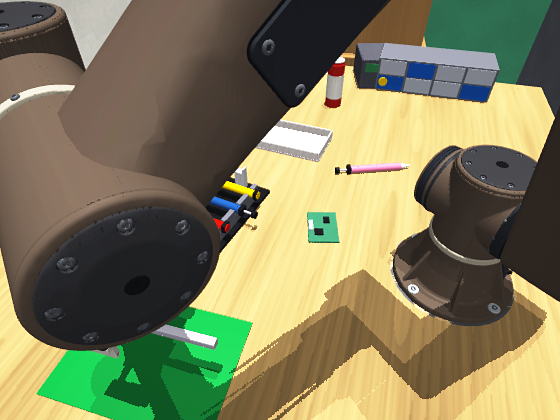

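The bar hangs level over the mat, with its end at (215,342) in the side view. The pink look-alike is at (370,168), untouched. I'll lower the bar.

Call:
apply_moves:
  steps:
    - {"translation": [0, 0, -0.04], "rotation": [0, 0, 0]}
    - {"translation": [0, 0, -0.09], "rotation": [0, 0, 0]}
    - {"translation": [0, 0, -0.14], "rotation": [0, 0, 0]}
    - {"translation": [0, 0, -0.19], "rotation": [0, 0, 0]}
    - {"translation": [0, 0, -0.24], "rotation": [0, 0, 0]}
    - {"translation": [0, 0, -0.28], "rotation": [0, 0, 0]}
    - {"translation": [0, 0, -0.31], "rotation": [0, 0, 0]}
    - {"translation": [0, 0, -0.33], "rotation": [0, 0, 0]}
    - {"translation": [0, 0, -0.34], "rotation": [0, 0, 0]}
    - {"translation": [0, 0, -0.34], "rotation": [0, 0, 0]}

```text
t: 9.37
eef_pos: [0.4986, 0.3415, 0.0263]
ee_rot: [-3.141, -0.0, -3.109]
force: [0.8, -0.5, -0.9]
width: 0.0156
gripper_force: 30.0
```

Call:
apply_moves:
  steps:
    - {"translation": [0, 0, -0.002], "rotation": [0, 0, 0]}
    - {"translation": [0, 0, -0.004], "rotation": [0, 0, 0]}
    - {"translation": [0, 0, -0.006], "rotation": [0, 0, 0]}
    - {"translation": [0, 0, -0.008], "rotation": [0, 0, 0]}
    - {"translation": [0, 0, -0.01], "rotation": [0, 0, 0]}
    - {"translation": [0, 0, -0.012], "rotation": [0, 0, 0]}
    - {"translation": [0, 0, -0.014], "rotation": [0, 0, 0]}
    - {"translation": [0, 0, -0.016], "rotation": [0, 0, 0]}
    - {"translation": [0, 0, -0.016], "rotation": [0, 0, 0]}
    - {"translation": [0, 0, -0.016], "rotation": [0, 0, 0]}

```text
t: 10.2
eef_pos: [0.4986, 0.3416, 0.0225]
ee_rot: [-3.142, -0.0, -3.109]
force: [-0.4, 0.5, -2.2]
width: 0.016
gripper_force: 30.0
```

Not in contact yet; inch down further.

Call:
apply_moves:
  steps:
    - {"translation": [0, 0, -0.001], "rotation": [0, 0, 0]}
    - {"translation": [0, 0, -0.002], "rotation": [0, 0, 0]}
    - {"translation": [0, 0, -0.003], "rotation": [0, 0, 0]}
    - {"translation": [0, 0, -0.004], "rotation": [0, 0, 0]}
    - {"translation": [0, 0, -0.005], "rotation": [0, 0, 0]}
    - {"translation": [0, 0, -0.006], "rotation": [0, 0, 0]}
    - {"translation": [0, 0, -0.006], "rotation": [0, 0, 0]}
    - {"translation": [0, 0, -0.006], "rotation": [0, 0, 0]}
    - {"translation": [0, 0, -0.006], "rotation": [0, 0, 0]}
    - {"translation": [0, 0, -0.006], "rotation": [0, 0, 0]}

```text
t: 11.03
eef_pos: [0.4986, 0.3416, 0.0216]
ee_rot: [3.141, 0.0, -3.109]
force: [-2.8, -0.8, 5.3]
width: 0.0159
gripper_force: 30.0
```

Contact with about 5 N. I'll release and then rise.

Call:
apply_moves:
  steps:
    - {"translation": [0, 0, 0], "rotation": [0, 0, 0]}
    - {"translation": [0, 0, 0], "rotation": [0, 0, 0]}
    - {"translation": [0, 0, 0], "rotation": [0, 0, 0]}
    - {"translation": [0, 0, 0], "rotation": [0, 0, 0]}
    - {"translation": [0, 0, 0], "rotation": [0, 0, 0]}
    - {"translation": [0, 0, 0], "rotation": [0, 0, 0]}
    - {"translation": [0, 0, 0], "rotation": [0, 0, 0]}
    - {"translation": [0, 0, 0], "rotation": [0, 0, 0]}
    - {"translation": [0, 0, 0], "rotation": [0, 0, 0]}
    - {"translation": [0, 0, 0], "rotation": [0, 0, 0]}
  jaw: 0

```text
t: 11.87
eef_pos: [0.4986, 0.3416, 0.0211]
ee_rot: [3.142, 0.0, -3.109]
force: [0.5, -0.7, 0.2]
width: 0.0434
gripper_force: 0.0
```

Call:
apply_moves:
  steps:
    - {"translation": [0, 0, 0.02], "rotation": [0, 0, 0]}
    - {"translation": [0, 0, 0.05], "rotation": [0, 0, 0]}
    - {"translation": [0, 0, 0.1], "rotation": [0, 0, 0]}
    - {"translation": [0, 0, 0.18], "rotation": [0, 0, 0]}
    - {"translation": [0, 0, 0.28], "rotation": [0, 0, 0]}
    - {"translation": [0, 0, 0.4], "rotation": [0, 0, 0]}
    - {"translation": [0, 0, 0.52], "rotation": [0, 0, 0]}
    - {"translation": [0, 0, 0.64], "rotation": [0, 0, 0]}
    - {"translation": [0, 0, 0.72], "rotation": [0, 0, 0]}
    - {"translation": [0, 0, 0.76], "rotation": [0, 0, 0]}

```text
t: 12.7
eef_pos: [0.4996, 0.3424, 0.2157]
ee_rot: [3.138, 0.004, -3.109]
force: [1.1, -0.1, 0.3]
width: 0.0432
gripper_force: 0.0
```

Call:
apply_moves:
  steps:
    - {"translation": [0.01, -0.05, 0], "rotation": [0, 0, -0.02]}
    - {"translation": [0.02, -0.12, 0], "rotation": [0, 0, -0.04]}
    - {"translation": [0.03, -0.2, 0], "rotation": [0, 0, -0.06]}
    - {"translation": [0.04, -0.28, 0], "rotation": [0, 0, -0.08]}
    - {"translation": [0.05, -0.36, 0], "rotation": [0, 0, -0.1]}
    - {"translation": [0.06, -0.44, 0], "rotation": [0, 0, -0.12]}
    - {"translation": [0.06, -0.52, 0], "rotation": [0, 0, -0.14]}
    - {"translation": [0.07, -0.6, 0], "rotation": [0, 0, -0.16]}
    - {"translation": [0.08, -0.68, 0], "rotation": [0, 0, -0.18]}
    - {"translation": [0.08, -0.76, 0], "rotation": [0, 0, -0.2]}

```text
t: 13.53
eef_pos: [0.5176, 0.1488, 0.2094]
ee_rot: [-3.14, -0.002, 3.067]
force: [-0.4, -0.2, 1.0]
width: 0.0436
gripper_force: 0.0
```

Call:
apply_moves:
  steps:
    - {"translation": [0.01, -0.08, 0], "rotation": [0, 0, -0.02]}
    - {"translation": [0.02, -0.16, 0], "rotation": [0, 0, -0.05]}
    - {"translation": [0.03, -0.24, 0], "rotation": [0, 0, -0.08]}
    - {"translation": [0.04, -0.32, 0], "rotation": [0, 0, -0.1]}
    - {"translation": [0.05, -0.4, 0], "rotation": [0, 0, -0.12]}
    - {"translation": [0.06, -0.48, 0], "rotation": [0, 0, -0.14]}
    - {"translation": [0.07, -0.56, 0], "rotation": [0, 0, -0.16]}
    - {"translation": [0.08, -0.64, 0], "rotation": [0, 0, -0.18]}
    - {"translation": [0.085, -0.7, 0], "rotation": [0, 0, -0.2]}
    - {"translation": [0.085, -0.72, 0], "rotation": [0, 0, -0.2]}

```text
t: 14.37
eef_pos: [0.5382, -0.0314, 0.2094]
ee_rot: [-3.14, -0.003, 2.961]
force: [0.1, 0.1, 0.0]
width: 0.0434
gripper_force: 0.0
```

Call:
apply_moves:
  steps:
    - {"translation": [0, 0, 0], "rotation": [0, 0, 0]}
    - {"translation": [0, 0, 0], "rotation": [0, 0, 0]}
    - {"translation": [0, 0, 0], "rotation": [0, 0, 0]}
    - {"translation": [0, 0, 0], "rotation": [0, 0, 0]}
    - {"translation": [0, 0, 0], "rotation": [0, 0, 0]}
    - {"translation": [0, 0, 0], "rotation": [0, 0, 0]}
    - {"translation": [0, 0, 0], "rotation": [0, 0, 0]}
    - {"translation": [0, 0, 0], "rotation": [0, 0, 0]}
    - {"translation": [0, 0, 0], "rotation": [0, 0, 0]}
    - {"translation": [0, 0, 0], "rotation": [0, 0, 0]}

```text
t: 15.2
eef_pos: [0.5399, -0.0283, 0.2111]
ee_rot: [3.142, 0.0, 2.964]
force: [0.1, 0.8, -0.1]
width: 0.0443
gripper_force: 0.0
```

```bash
python3 - <<'E'
from h import *
m=camera_model("wrist");s=get_state();a=grab_frame("wrist");t=grab_frame("top");cv2.imwrite("pics/w2.png",np.vstack([a,cv2.resize(t[90:260,60:260],(560,476))])[:, :]);cv2.imwrite("pics/w2a.png",a)
v=cv2.imread("pics/w2.png");cv2.imwrite("pics/w2.png",cv2.resize(v,None,fx=.66,fy=.66))
print(s['t'],s['eef_pos'].round(4),np.degrees(s['ee_rot']).round(2),s['q'].round(2))
p=seg(a,(100,120,40),(130,255,255),(100,60,460,300));n,l,st,c=cv2.connectedComponentsWithStats(cv2.inRange(cv2.cvtColor(a,cv2.COLOR_BGR2HSV),(100,120,40),(130,255,255)));i=st[1:,4].argmax()+1
ys,xs=np.nonzero(l==i);w=proj("wrist",np.c_[xs,ys],.05,m)[:,:2].astype(np.float32)
print(st[i],c[i],w.mean(0),cv2.minAreaRect(w))
E
```

```text
15.2 [ 0.5399 -0.0283  0.2111] [180.     0.   169.85] [ 0.31  0.15 -0.31 -0.   -1.11 -2.06]
[ 273  127   22  137 2618] [283.69060351 193.04201681] [ 0.5384433  -0.02462567] ((0.5428304076194763, -0.025205286219716072), (0.020394951105117798, 0.14309507608413696), 80.45305633544922)
```

View pics/w2.png

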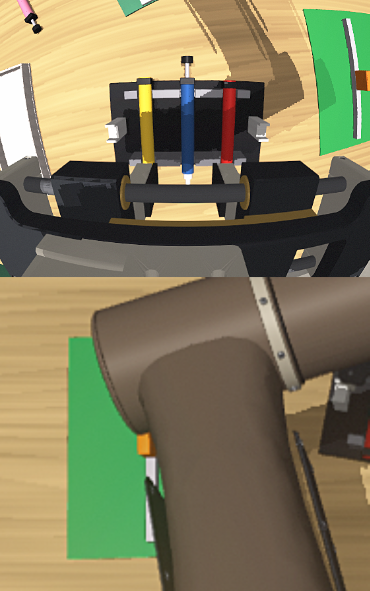

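The pump lies free in the middle lane, and the bar is on the mat with its handle up. Its centre is about (0.541,-0.026). I'll descend with the jaw half open so the fingers clear the neighbouring tools.

Call:
apply_moves:
  steps:
    - {"translation": [0.005, 0.008, -0.06], "rotation": [0, 0, 0]}
    - {"translation": [0.005, 0.008, -0.14], "rotation": [0, 0, 0]}
    - {"translation": [0.005, 0.008, -0.23], "rotation": [0, 0, 0]}
    - {"translation": [0.005, 0.008, -0.32], "rotation": [0, 0, 0]}
    - {"translation": [0.005, 0.008, -0.41], "rotation": [0, 0, 0]}
    - {"translation": [0.005, 0.008, -0.5], "rotation": [0, 0, 0]}
    - {"translation": [0.005, 0.008, -0.58], "rotation": [0, 0, 0]}
    - {"translation": [0.005, 0.008, -0.64], "rotation": [0, 0, 0]}
    - {"translation": [0.005, 0.008, -0.68], "rotation": [0, 0, 0]}
    - {"translation": [0.005, 0.008, -0.692], "rotation": [0, 0, 0]}
  newtons: 15

```text
t: 16.13
eef_pos: [0.5402, -0.0267, 0.0364]
ee_rot: [-3.141, -0.002, 2.964]
force: [0.6, -0.7, -1.1]
width: 0.0441
gripper_force: 0.0
```

Call:
apply_moves:
  steps:
    - {"translation": [0, 0, 0], "rotation": [0, 0, 0]}
    - {"translation": [0, 0, 0], "rotation": [0, 0, 0]}
    - {"translation": [0, 0, 0], "rotation": [0, 0, 0]}
    - {"translation": [0, 0, 0], "rotation": [0, 0, 0]}
    - {"translation": [0, 0, 0], "rotation": [0, 0, 0]}
    - {"translation": [0, 0, 0], "rotation": [0, 0, 0]}
    - {"translation": [0, 0, 0], "rotation": [0, 0, 0]}
    - {"translation": [0, 0, 0], "rotation": [0, 0, 0]}
    - {"translation": [0, 0, 0], "rotation": [0, 0, 0]}
    - {"translation": [0, 0, 0], "rotation": [0, 0, 0]}
  jaw: 1
  newtons: 15

```text
t: 16.97
eef_pos: [0.5417, -0.0262, 0.0389]
ee_rot: [3.141, 0.001, 2.965]
force: [-0.8, 0.4, 7.1]
width: 0.0196
gripper_force: 15.0
```

Call:
apply_moves:
  steps:
    - {"translation": [0, 0, 0.005], "rotation": [0, 0, 0]}
    - {"translation": [0, 0, 0.015], "rotation": [0, 0, 0]}
    - {"translation": [0, 0, 0.03], "rotation": [0, 0, 0]}
    - {"translation": [0, 0, 0.05], "rotation": [0, 0, 0]}
    - {"translation": [0, 0, 0.08], "rotation": [0, 0, 0]}
    - {"translation": [0, 0, 0.13], "rotation": [0, 0, 0]}
    - {"translation": [0, 0, 0.2], "rotation": [0, 0, 0]}
    - {"translation": [0, 0, 0.27], "rotation": [0, 0, 0]}
    - {"translation": [0, 0, 0.34], "rotation": [0, 0, 0]}
    - {"translation": [0, 0, 0.4], "rotation": [0, 0, 0]}

```text
t: 17.8
eef_pos: [0.5412, -0.0265, 0.14]
ee_rot: [3.141, 0.001, 2.964]
force: [0.1, 0.1, -1.1]
width: 0.0192
gripper_force: 15.0
```

```bash
python3 - <<'E'
from h import *
a=grab_frame("wrist");b=grab_frame("side");cv2.imwrite("pics/w3.png",np.hstack([cv2.resize(a,None,fx=.7,fy=.7),cv2.resize(b[130:310,130:380],(400,294))]))
s=get_state();print(s['t'],s['eef_pos'].round(4),np.degrees(s['ee_rot']).round(2),s['width'],s['gripper_force'])
E
```

```text
17.9 [ 0.5427 -0.0262  0.1414] [179.9    0.28 169.87] 0.01951647816326305 14.996986985206604
```

View pics/w3.png

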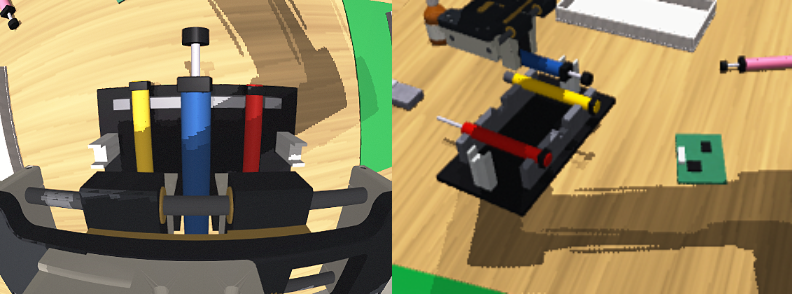

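The pump is held level and clear of the rack, while red and yellow stay put. I'll carry it to the tray.

Call:
apply_moves:
  steps:
    - {"translation": [0, -0.03, 0.02], "rotation": [0, 0, 0.01]}
    - {"translation": [-0.01, -0.08, 0.04], "rotation": [0, 0, 0.02]}
    - {"translation": [-0.02, -0.15, 0.06], "rotation": [0, 0, 0.03]}
    - {"translation": [-0.03, -0.22, 0.08], "rotation": [0, 0, 0.04]}
    - {"translation": [-0.04, -0.3, 0.08], "rotation": [0, 0, 0.05]}
    - {"translation": [-0.05, -0.38, 0.08], "rotation": [0, 0, 0.06]}
    - {"translation": [-0.06, -0.46, 0.08], "rotation": [0, 0, 0.07]}
    - {"translation": [-0.07, -0.54, 0.08], "rotation": [0, 0, 0.08]}
    - {"translation": [-0.08, -0.62, 0.08], "rotation": [0, 0, 0.08]}
    - {"translation": [-0.09, -0.7, 0.08], "rotation": [0, 0, 0.08]}

```text
t: 18.73
eef_pos: [0.5175, -0.2028, 0.1574]
ee_rot: [-3.142, -0.002, 3.006]
force: [0.3, 0.5, -0.6]
width: 0.0196
gripper_force: 15.0
```

Call:
apply_moves:
  steps:
    - {"translation": [-0.01, -0.08, 0], "rotation": [0, 0, 0.01]}
    - {"translation": [-0.02, -0.16, 0], "rotation": [0, 0, 0.02]}
    - {"translation": [-0.03, -0.24, 0], "rotation": [0, 0, 0.03]}
    - {"translation": [-0.04, -0.32, 0], "rotation": [0, 0, 0.04]}
    - {"translation": [-0.05, -0.4, 0], "rotation": [0, 0, 0.05]}
    - {"translation": [-0.06, -0.48, 0], "rotation": [0, 0, 0.06]}
    - {"translation": [-0.07, -0.56, 0], "rotation": [0, 0, 0.07]}
    - {"translation": [-0.08, -0.64, 0], "rotation": [0, 0, 0.08]}
    - {"translation": [-0.09, -0.72, 0], "rotation": [0, 0, 0.08]}
    - {"translation": [-0.095, -0.79, 0], "rotation": [0, 0, 0.08]}

```text
t: 19.57
eef_pos: [0.4935, -0.4003, 0.1572]
ee_rot: [3.141, -0.002, 3.048]
force: [0.6, 0.0, -1.1]
width: 0.0195
gripper_force: 15.0
```

Call:
apply_moves:
  steps:
    - {"translation": [0, 0, -0.01], "rotation": [0, 0, 0]}
    - {"translation": [0, 0, -0.04], "rotation": [0, 0, 0]}
    - {"translation": [0, 0, -0.09], "rotation": [0, 0, 0]}
    - {"translation": [0, 0, -0.15], "rotation": [0, 0, 0]}
    - {"translation": [0, 0, -0.21], "rotation": [0, 0, 0]}
    - {"translation": [0, 0, -0.27], "rotation": [0, 0, 0]}
    - {"translation": [0, 0, -0.32], "rotation": [0, 0, 0]}
    - {"translation": [0, 0, -0.36], "rotation": [0, 0, 0]}
    - {"translation": [0, 0, -0.38], "rotation": [0, 0, 0]}
    - {"translation": [0, 0, -0.38], "rotation": [0, 0, 0]}

```text
t: 20.4
eef_pos: [0.494, -0.3981, 0.0615]
ee_rot: [3.141, -0.003, 3.048]
force: [0.7, -0.4, -0.3]
width: 0.0195
gripper_force: 15.0
```

```bash
python3 - <<'E'
from h import *
a=grab_frame("top");b=grab_frame("side");cv2.imwrite("pics/t4.png",np.hstack([cv2.resize(a[100:270,380:540],(400,425)),cv2.resize(b[70:240,200:360],(400,425))]))
s=get_state();print(s['t'],s['eef_pos'].round(4),np.degrees(s['ee_rot']).round(2),s['width'],s['gripper_force'],s['force'])
E
```

```text
20.5 [ 0.495  -0.3989  0.0633] [-179.99    0.    174.67] 0.019505658756239743 14.996785819530487 [-0.57757377  0.17710864 -0.48811492]
```

View pics/t4.png

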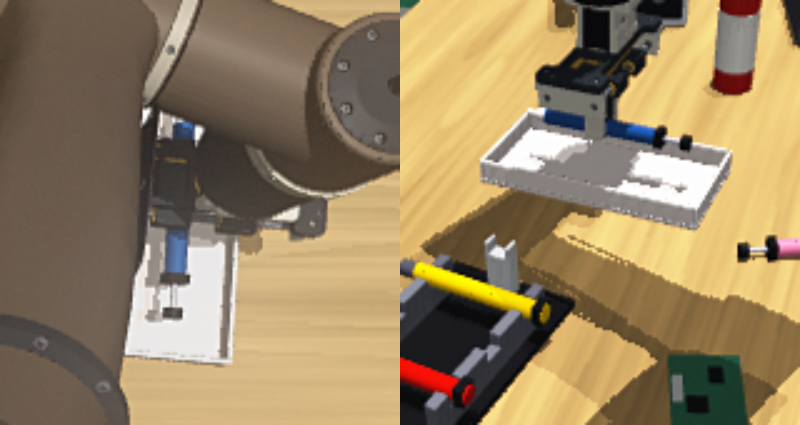

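The pump is inside the tray outline, level and clear of the walls (cap at (173,315), tray edge at 355 in the crop). I'll lower it.

Call:
apply_moves:
  steps:
    - {"translation": [0, 0, -0.02], "rotation": [0, 0, 0]}
    - {"translation": [0, 0, -0.05], "rotation": [0, 0, 0]}
    - {"translation": [0, 0, -0.08], "rotation": [0, 0, 0]}
    - {"translation": [0, 0, -0.11], "rotation": [0, 0, 0]}
    - {"translation": [0, 0, -0.14], "rotation": [0, 0, 0]}
    - {"translation": [0, 0, -0.16], "rotation": [0, 0, 0]}
    - {"translation": [0, 0, -0.18], "rotation": [0, 0, 0]}
    - {"translation": [0, 0, -0.19], "rotation": [0, 0, 0]}
    - {"translation": [0, 0, -0.2], "rotation": [0, 0, 0]}
    - {"translation": [0, 0, -0.2], "rotation": [0, 0, 0]}

```text
t: 21.33
eef_pos: [0.4946, -0.3988, 0.0125]
ee_rot: [3.141, -0.001, 3.048]
force: [-0.2, 0.1, -0.9]
width: 0.0192
gripper_force: 15.0
```

Call:
apply_moves:
  steps:
    - {"translation": [0, 0, -0.001], "rotation": [0, 0, 0]}
    - {"translation": [0, 0, -0.002], "rotation": [0, 0, 0]}
    - {"translation": [0, 0, -0.003], "rotation": [0, 0, 0]}
    - {"translation": [0, 0, -0.004], "rotation": [0, 0, 0]}
    - {"translation": [0, 0, -0.006], "rotation": [0, 0, 0]}
    - {"translation": [0, 0, -0.007], "rotation": [0, 0, 0]}
    - {"translation": [0, 0, -0.008], "rotation": [0, 0, 0]}
    - {"translation": [0, 0, -0.008], "rotation": [0, 0, 0]}
    - {"translation": [0, 0, -0.008], "rotation": [0, 0, 0]}
    - {"translation": [0, 0, -0.008], "rotation": [0, 0, 0]}

```text
t: 22.17
eef_pos: [0.4948, -0.3989, 0.0111]
ee_rot: [-3.142, -0.0, 3.048]
force: [-0.2, -0.5, -0.6]
width: 0.0195
gripper_force: 15.0
```

Call:
apply_moves:
  steps:
    - {"translation": [0, 0, -0.001], "rotation": [0, 0, 0]}
    - {"translation": [0, 0, -0.002], "rotation": [0, 0, 0]}
    - {"translation": [0, 0, -0.003], "rotation": [0, 0, 0]}
    - {"translation": [0, 0, -0.004], "rotation": [0, 0, 0]}
    - {"translation": [0, 0, -0.005], "rotation": [0, 0, 0]}
    - {"translation": [0, 0, -0.006], "rotation": [0, 0, 0]}
    - {"translation": [0, 0, -0.006], "rotation": [0, 0, 0]}
    - {"translation": [0, 0, -0.006], "rotation": [0, 0, 0]}
    - {"translation": [0, 0, -0.006], "rotation": [0, 0, 0]}
    - {"translation": [0, 0, -0.006], "rotation": [0, 0, 0]}

```text
t: 23.0
eef_pos: [0.4949, -0.399, 0.0096]
ee_rot: [-3.142, 0.0, 3.048]
force: [-0.3, 1.4, 0.4]
width: 0.0192
gripper_force: 15.0
```

Call:
apply_moves:
  steps:
    - {"translation": [0, 0, -0.001], "rotation": [0, 0, 0]}
    - {"translation": [0, 0, -0.002], "rotation": [0, 0, 0]}
    - {"translation": [0, 0, -0.003], "rotation": [0, 0, 0]}
    - {"translation": [0, 0, -0.004], "rotation": [0, 0, 0]}
    - {"translation": [0, 0, -0.005], "rotation": [0, 0, 0]}
    - {"translation": [0, 0, -0.005], "rotation": [0, 0, 0]}
    - {"translation": [0, 0, -0.005], "rotation": [0, 0, 0]}
    - {"translation": [0, 0, -0.005], "rotation": [0, 0, 0]}
    - {"translation": [0, 0, -0.005], "rotation": [0, 0, 0]}
    - {"translation": [0, 0, -0.005], "rotation": [0, 0, 0]}

```text
t: 23.83
eef_pos: [0.495, -0.399, 0.0094]
ee_rot: [-3.141, 0.001, 3.049]
force: [-2.3, 3.5, 8.6]
width: 0.0192
gripper_force: 15.0
```

Contact. I'll open part way so the fingers clear the walls, then rise and look.

Call:
apply_moves:
  steps:
    - {"translation": [0, 0, 0], "rotation": [0, 0, 0]}
    - {"translation": [0, 0, 0], "rotation": [0, 0, 0]}
    - {"translation": [0, 0, 0], "rotation": [0, 0, 0]}
    - {"translation": [0, 0, 0], "rotation": [0, 0, 0]}
    - {"translation": [0, 0, 0], "rotation": [0, 0, 0]}
    - {"translation": [0, 0, 0], "rotation": [0, 0, 0]}
    - {"translation": [0, 0, 0], "rotation": [0, 0, 0]}
    - {"translation": [0, 0, 0], "rotation": [0, 0, 0]}
    - {"translation": [0, 0, 0], "rotation": [0, 0, 0]}
    - {"translation": [0, 0, 0], "rotation": [0, 0, 0]}
  jaw: 0

```text
t: 24.67
eef_pos: [0.4949, -0.3989, 0.0083]
ee_rot: [3.142, 0.0, 3.048]
force: [-0.9, 0.1, -0.2]
width: 0.0438
gripper_force: 0.0
```

Call:
apply_moves:
  steps:
    - {"translation": [0, 0, 0.02], "rotation": [0, 0, 0]}
    - {"translation": [0, 0, 0.05], "rotation": [0, 0, 0]}
    - {"translation": [0, 0, 0.1], "rotation": [0, 0, 0]}
    - {"translation": [0, 0, 0.18], "rotation": [0, 0, 0]}
    - {"translation": [0, 0, 0.28], "rotation": [0, 0, 0]}
    - {"translation": [0, 0, 0.4], "rotation": [0, 0, 0]}
    - {"translation": [0, 0, 0.52], "rotation": [0, 0, 0]}
    - {"translation": [0, 0, 0.64], "rotation": [0, 0, 0]}
    - {"translation": [0, 0, 0.74], "rotation": [0, 0, 0]}
    - {"translation": [0, 0, 0.8], "rotation": [0, 0, 0]}

```text
t: 25.5
eef_pos: [0.4957, -0.3996, 0.2131]
ee_rot: [-3.139, 0.005, 3.048]
force: [0.6, -0.3, 0.6]
width: 0.0437
gripper_force: 0.0
```

Call:
apply_moves:
  steps:
    - {"translation": [0, 0.05, 0], "rotation": [0, 0, 0]}
    - {"translation": [0, 0.12, 0], "rotation": [0, 0, 0]}
    - {"translation": [0, 0.22, 0], "rotation": [0, 0, 0]}
    - {"translation": [0, 0.34, 0], "rotation": [0, 0, 0]}
    - {"translation": [0, 0.46, 0], "rotation": [0, 0, 0]}
    - {"translation": [0, 0.58, 0], "rotation": [0, 0, 0]}
    - {"translation": [0, 0.68, 0], "rotation": [0, 0, 0]}
    - {"translation": [0, 0.76, 0], "rotation": [0, 0, 0]}
    - {"translation": [0, 0.8, 0], "rotation": [0, 0, 0]}
    - {"translation": [0, 0.8, 0], "rotation": [0, 0, 0]}

```text
t: 26.33
eef_pos: [0.4947, -0.1972, 0.2089]
ee_rot: [3.141, 0.001, 3.05]
force: [-0.4, 0.3, -0.1]
width: 0.0438
gripper_force: 0.0
```

```bash
python3 - <<'E'
from h import *
a=grab_frame("top");b=grab_frame("side");cv2.imwrite("pics/f.png",np.hstack([cv2.resize(a,(400,300)),cv2.resize(b,(400,300))]))
s=get_state();print(s['t'],s['eef_pos'].round(4),s['width'],s['force'].round(1))
E
```

```text
26.4333 [ 0.4949 -0.1988  0.2086] 0.0438602780659725 [-0.2  0.1 -0.2]
```

View pics/f.png

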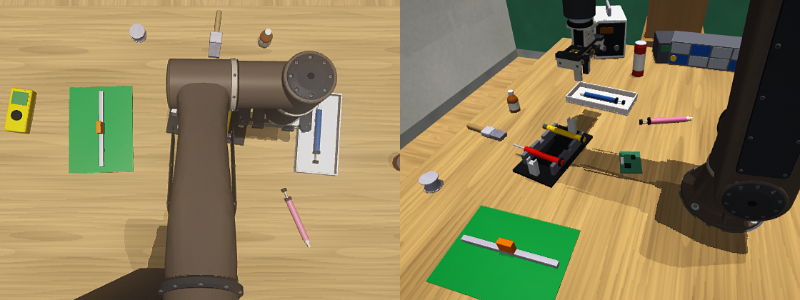

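The bar lies on the mat with its handle up (handle at (99,127)). The pump lies flat in the tray (317,135), and the other tools are untouched. I'm handing in.

```bash
python3 -c "
from station import *
print(job_done())"
```

```text
the job is handed in; nothing more can be done
None
```

The bar lies flat on the green mat with its handle up, the blue pump lies flat in the white tray, and the job was handed in at about 26 s of the 64 s limit.

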